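# Put swapped tools back in their own shadow-foam cut-outs

## Robot

A 6-joint arm with a two-finger parallel gripper is mounted at the origin on a cart in front of the work surface, level with it; the furniture and walls round the work are solid. World frame = base frame: x ahead of the robot, y to its left, z up, the work surface at z = 0. Lengths are in m, angles in rad, forces in N, time in s.
With the tool pointing down it reaches from about 0.325 to 0.775 m from the base axis. Payload 5.5 kg.
Tool frame: the origin (TCP) lies between the finger pads; the fingertips stand 8 mm ahead of it and the grasp point (between the pads) lies 11 mm behind it (tcp_to_tips is the distance from the TCP to the fingertips, in m); z points along the fingers, y is the line along which they close (so a half turn about z gives the same grasp; the last joint's range is limited). The gripper opens to 88 mm and grips with 3 to 60 N. Pads are 20 mm wide; open, the fingers measure 115 mm over their backs; the gripper's body (75 mm by 178 mm) begins 61 mm behind the grasp point.
Start: joints at [1.251, 0.091, 1.231, -0, 1.82, -0.057], TCP at [0.156, 0.579, 0.206] pointing down, gripper open.
Joint ranges: [-2.87, 2.87], [-0.86, 2.18], [0.17, 2.46], [-1.51, 4.65], [0.06, 2.69], [-2.65, 2.65]. Speed limits (rad/s): [2.57, 2.57, 3.01, 3.14, 3.14, 3.14].

## Interface

Orientations are given as a unit quaternion [w, x, y, z].
In Python, from bench import * gives the robot as it stands. Calls block until the motion is done:
- move_to(position, orientation): joint-space move of the TCP to a pose.
- move_l(position, speed=0.15, orientation=None): straight line of the TCP; orientation=None keeps the orientation; speed is the mean speed in m/s.
- movej(angles): joint-space move.
- gripper_open() and close(): open the fingers fully, or close them until they stop; the grip force is fixed at half the most.
- hold(seconds).
- inverse_kinematics(position, orientation): joint angles nearest the present ones, or None.
- state(): the state.
- get_image(name): name is "scene" or "top"; returns a dict with "frame" (400x640x3 uint8, blue, green, red), "depth" (400x640 float32, m along the optical axis (not along the pixel's ray), 0 where there is no reading), "camera_matrix" (3x3 intrinsics, pixels), "view" (4x4, takes a point from world to camera coordinates). Camera axes: x right, y up, looking along -z (the intrinsics and any distortion apply to the point x, -y, -z); pixel columns grow to the right and rows downward; lengths in m; the calibration is good to about 2 mm. A picture is of the moment at which its call begins.
A pose or a line that the arm cannot do raises IKError and nothing moves.
- job_done(): hands the job in; it is judged then, once.
The state is a dict: "time": time; "joint_pos": joint angles; "dq": joint speeds; "joint_torque": joint torques, N m; "ee_pos": TCP position; "ee_rot": TCP orientation; "ft_force": force on the tool from outside, world axes, zero at the start; "moment": the same for the moment, N m; "finger_gap": finger opening in m; "finger_force": force on a finger pad.
Only numpy, scipy, OpenCV 4.12 (cv2) and the standard library are available. Lean on these libraries where they do the work, as an engineer would, in place of code of your own. Each camera call takes 0.05 s, during which the arm holds its last target. There are 200 camera calls.

## Task

Two pairs of things on the low riser of this packing bench were put back in each other's foam tiles: the mouse lies on the box cutter's tile and the cutter on the mouse's, the power brick lies on the small box's tile and the box stands in the brick's. Swap each pair (the bare patch of the board is there to park one thing meanwhile), so that every thing ends up sitting level on the bottom of the cut-out made for it, about in its middle, the small box upright. Leave the tape roll and the label roll where they stand.

Things in the scene. Friction and masses are not known exactly. Their poses are not given: they have to be found in the camera images.
- cutter: Yellow snap-blade box cutter lying flat: 172 long (own y) x 18 wide, body 12 high, black slider up to 20 high at y = -29 to -11. Origin: middle of its length, on the underside; z up. Solid body from y = -58 to +86; thin blade from -58 to -86 (do not grip). Grip across the 18 mm near y = +6. About 70 g. Either way round is right in its tile.
- brick: Black power brick (laptop-type), a flat block 96 long (along its own x) x 53 wide (y) x 30 high, about 260 g. Origin: centre of the underside, z up. Grip across the 53 mm.
- mouse: Black computer mouse, rounded, 105 long (own x) x 60 wide (y) x 35 high in the middle, about 85 g. Origin: centre of the underside, z up. Grip its sides across the 60 mm at mid-length.
- small_box: Small printed retail carton standing on its long narrow side: 30 thick (own x) x 89 long (y) x 52 high, about 46 g. Origin: centre of the underside, z up. Grip across the 30 mm.
- tile_cutter: The cutter's shadow-foam tile, fixed: grey foam 104 (own x) x 200 (y) x 16 high, black backing. Cut-out, centred: the long narrow slot, 30 (x) x 184 (y), floor 6 above the underside (10 deep); at mid-length a finger recess 44 wide (y) reaches out to x = +-42, equally deep. Origin: centre of the underside, z up. At the start the mouse lies on top, over the slot.
- tile_brick: The power brick's foam tile, fixed: 106 (own x) x 140 (y) x 16 high. Cut-out, centred: the wide rectangle with sharp corners, 65 (x) x 108 (y), floor 6 above the underside; shallow finger scallops at mid-length. Origin: centre of the underside, z up. The brick's own x goes along the tile's y. At the start the small box stands loosely in it, on the floor.
- tile_mouse: The mouse's foam tile, fixed: 108 (own x) x 152 (y) x 16 high. Cut-out, centred: the wide one with big round corners, 72 (x) x 117 (y), floor 6 above the underside; shallow finger scallops at mid-length. Origin: centre of the underside, z up. The mouse's own x goes along the tile's y. At the start the cutter lies lengthwise over it, resting on both end rims.
- tile_box: The small box's foam tile, fixed, the smallest: 84 (own x) x 132 (y) x 16 high. Cut-out, centred: rectangle 42 (x) x 101 (y), floor 6 above the underside; shallow finger scallops at mid-length. Origin: centre of the underside, z up. The box's own y goes along the tile's y. At the start the brick lies crosswise on top.
- tape_roll: Bystander: roll of tan packing tape lying flat, 116 across x 48 high, loose. Origin: centre of the underside. It and the four tiles take five places in a random order (near x 0.44 or 0.59, y -0.23, 0 or +0.23) on the low plywood riser, top at z = 0.130 m; the sixth, x = 0.37 to 0.50, y = +-0.10, is always bare board.
- label_roll: Bystander: small white roll of labels standing on its end, 72 across x 52 high, loose, on the bench to the right of the riser. (The shelf behind the work has its front edge at x = 0.705 m, z = 0.33 to 0.35: keep the gripper and wrist clear of it when swinging across.) Origin: centre of the underside.

How it is judged:
At the end, for the whole second after the job is handed in: Cutter, brick, mouse and small box each rest in the cut-out of their own tile: origin within 12 mm of the tile's centre along both tile axes, underside within 4 mm of the cut-out's floor, tilt under 0.12 rad, speed under 0.02 m/s; both rolls within 20 mm of where they stood (x of cutter in the frame of tile_cutter between -0.012 and 0.012 m and y of cutter in the frame of tile_cutter between -0.012 and 0.012 m and z of cutter in the frame of tile_cutter below 0.01 m and angle between each of cutter, brick, mouse, small_box's own z axis and vertical below 0.12 rad and linear speed of each of cutter, brick, mouse, small_box below 0.02 m/s and x of brick in the frame of tile_brick between -0.012 and 0.012 m and y of brick in the frame of tile_brick between -0.012 and 0.012 m and z of brick in the frame of tile_brick below 0.01 m and x of mouse in the frame of tile_mouse between -0.012 and 0.012 m and y of mouse in the frame of tile_mouse between -0.012 and 0.012 m and z of mouse in the frame of tile_mouse below 0.01 m and x of small_box in the frame of tile_box between -0.012 and 0.012 m and y of small_box in the frame of tile_box between -0.012 and 0.012 m and z of small_box in the frame of tile_box below 0.01 m); the robot touches nothing.
It fails at once if the tape roll was displaced by more than 20 mm (distance of tape_roll from where it was at the start of the episode above 0.02 m).
It fails at once if the label roll was displaced by more than 20 mm (distance of label_roll from where it was at the start of the episode above 0.02 m).
It also fails if it takes over 115 s, if anything falls off the work surface, if the arm or the gripper's body presses on something with over 40 N, if the wrist force passes 120 N, or if a joint passes its speed limit or range.

## Working session

There is one attempt and no reset: what is moved stays moved. The work goes in short steps, each a Python script; the robot and the scene stay as the last script left them, time stands still between calls to the robot, and variables do not carry over. Pictures are saved under pics/ and viewed, at most 14 in all, crops included, and the job is handed in when it is done.

```bash
mkdir -p pics; ls
python3 - <<'E'
from bench import *
import cv2,numpy as np
for n in("top","scene"):
    d=get_image(n);cv2.imwrite(f"pics/{n}0.png",d["frame"]);np.savez(f"{n}0.npz",**d)
    print(d["camera_matrix"],d["view"],[k for k in d])
s=state();print(s["ee_pos"],s["ee_rot"],s["time"])
E
```

```text
pics
[[411.18886898   0.         316.25195297]
 [  0.         411.18886898 201.93581332]
 [  0.           0.           1.        ]] [[ 0.00580971 -0.99997611 -0.00374524 -0.07694666]
 [ 0.99391962  0.00536263  0.10997746 -0.52035019]
 [-0.10995474 -0.00436141  0.99392703 -1.05243965]
 [ 0.          0.          0.          1.        ]] ['frame', 'depth', 'camera_matrix', 'view']
[[441.8566042    0.         322.76899399]
 [  0.         441.8566042  206.57338043]
 [  0.           0.           1.        ]] [[ 0.46375108 -0.88567511  0.02268346 -0.34448223]
 [ 0.60250963  0.3340462   0.72484155 -0.36419811]
 [-0.64955145 -0.32247904  0.68854207 -0.89954615]
 [ 0.          0.          0.          1.        ]] ['frame', 'depth', 'camera_matrix', 'view']
[0.1557835  0.57914633 0.20454564] [-1.54749060e-04  1.30997861e-01  9.91382296e-01 -8.24153925e-04] 0.1
```

View pics/top0.png

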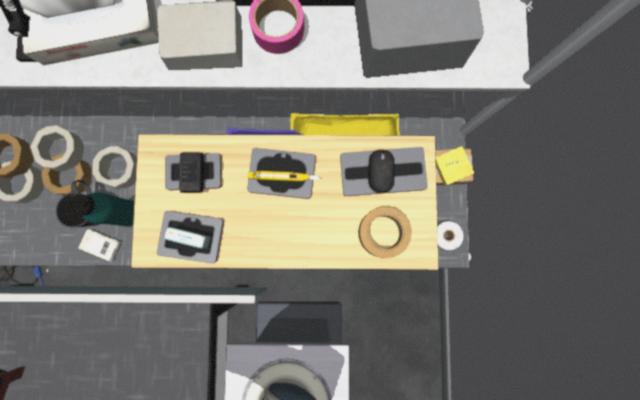

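View pics/scene0.png

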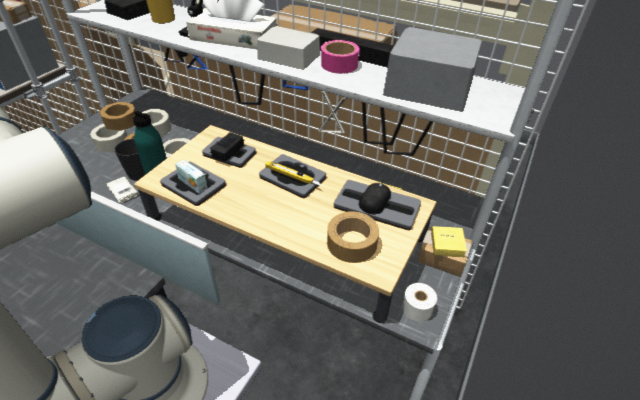

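The top view shows the brick on the box tile (193,171), the cutter on the mouse tile (281,173), the mouse on the cutter tile (383,171), the box in the brick tile (190,237), the tape roll at (385,232), and bare board in front centre. Next I'll measure with depth and height bands.

```bash
cat > h.py <<'E'
import cv2,numpy as np
def cloud(d):
    K=d["camera_matrix"];V=d["view"];z=d["depth"].astype(float)
    v,u=np.mgrid[:400,:640]
    p=np.stack([(u-K[0,2])/K[0,0]*z,-(v-K[1,2])/K[1,1]*z,-z],-1)
    return (p-V[:3,3])@V[:3,:3]
def ray(d,uv,z):
    K=d["camera_matrix"];V=d["view"];uv=np.atleast_2d(uv).astype(float)
    r=np.c_[(uv-K[:2,2])/K[0,0]*[1,-1],-np.ones(len(uv))]@V[:3,:3]
    c=-V[:3,:3].T@V[:3,3]
    return (c+r*((z-c[2])/r[:,2])[:,None])[:,:2]
def rect(p):
    """centre, long, short, direction of the long side (rad, -pi/2..pi/2 about +y: 0 = along y, ccw)"""
    b=cv2.boxPoints(cv2.minAreaRect((np.asarray(p)*1000).astype(np.float32)))/1000
    e=[b[1]-b[0],b[2]-b[1]];e.sort(key=np.linalg.norm);l=e[1]*np.sign(e[1][1])
    return b.mean(0).round(4),np.linalg.norm(e[1]).round(4),np.linalg.norm(e[0]).round(4),round(float(np.arctan2(-l[0],l[1])),3)
def blob(m):
    n,l,s,_=cv2.connectedComponentsWithStats(m.astype(np.uint8))
    return l==1+np.argmax(s[1:,4])
E
python3 - <<'E'
from h import *
d=dict(np.load("top0.npz"));P=cloud(d);f=d["frame"];hsv=cv2.cvtColor(f,cv2.COLOR_BGR2HSV)
w=dict(box=(150,235,145,200),mouse=(240,330,140,205),cutter=(330,435,140,200),brick=(150,232,204,270))
wood=(hsv[...,1]>60)&(hsv[...,0]<30)&(hsv[...,2]>150)
print("board z",np.median(P[200:260,240:340,2]),P[200:260,240:340,2].std())
for k,(a,b,c,e) in w.items():
    s=np.s_[c:e,a:b];p=P[s];g=f[s].astype(int);H=p[...,2];hs=hsv[s]
    uv=np.stack(np.meshgrid(np.arange(a,b),np.arange(c,e)),-1)
    grey=(hs[...,1]<60)&(g.max(-1)>70)&(g.max(-1)<150)
    m=blob(grey&(H>.136)&(H<.153));print(k,"tile",rect(ray(d,uv[m],.146)),m.sum(),"z",np.median(H[m]).round(4))
    print("  z hist",np.histogram(H,bins=np.arange(.125,.2,.005))[0])
def top(k,lo,zt,extra=None):
    a,b,c,e=w[k];s=np.s_[c:e,a:b];uv=np.stack(np.meshgrid(np.arange(a,b),np.arange(c,e)),-1)
    m=P[s][...,2]>lo
    if extra is not None:m=extra[s]
    m=blob(m);print("thing on",k,rect(ray(d,uv[m],zt)),m.sum(),"z",np.percentile(P[s][m][:,2],[5,50,95]).round(4))
top("box",.169,.176);top("brick",.178,.188);top("cutter",.158,.163)
top("mouse",0,.156,(hsv[...,1]>120)&(hsv[...,0]>17)&(hsv[...,0]<32)&(P[...,2]>.148))
big=cv2.resize(f[120:280,140:440],None,fx=2.6,fy=2.6,interpolation=cv2.INTER_CUBIC);cv2.imwrite("pics/crop1.png",big)
E
```

```text
board z 0.1295915341601488 0.06517405508140273
box tile (array([0.5808, 0.1722], dtype=float32), np.float32(0.0816), np.float32(0.038), -1.535) 196 z 0.1452
  z hist [1498 1145  208  337  457   37   24   46   38  366  495    1    0    0
    0]
mouse tile (array([0.6069, 0.014 ], dtype=float32), np.float32(0.1257), np.float32(0.0406), 0.066) 162 z 0.1444
  z hist [1687 1565  726  507  811   76  362   70    6    0    0    0    0    0
    0]
cutter tile (array([ 0.5854, -0.2842], dtype=float32), np.float32(0.1021), np.float32(0.0884), -1.518) 424 z 0.1455
  z hist [1514 1260  421  730 1308   19   16   81  110  236  390  181    1    0
    0]
brick tile (array([0.3923, 0.2276], dtype=float32), np.float32(0.1111), np.float32(0.0268), -0.277) 102 z 0.145
  z hist [1449 1278  541  581  744   11   12    8   14   12   16   96  388    6
    0]
thing on box (array([0.5742, 0.2148], dtype=float32), np.float32(0.0936), np.float32(0.0503), -1.534) 875 z [0.1716 0.1753 0.1781]
thing on brick (array([0.4238, 0.2164], dtype=float32), np.float32(0.0896), np.float32(0.0277), -0.237) 496 z [0.1831 0.1865 0.189 ]
thing on cutter (array([ 0.5803, -0.2255], dtype=float32), np.float32(0.1014), np.float32(0.0581), 1.563) 1020 z [0.1624 0.1763 0.182 ]
thing on mouse (array([0.5691, 0.0151], dtype=float32), np.float32(0.1406), np.float32(0.0198), -0.035) 335 z [0.1515 0.1577 0.1614]
```

View pics/crop1.png

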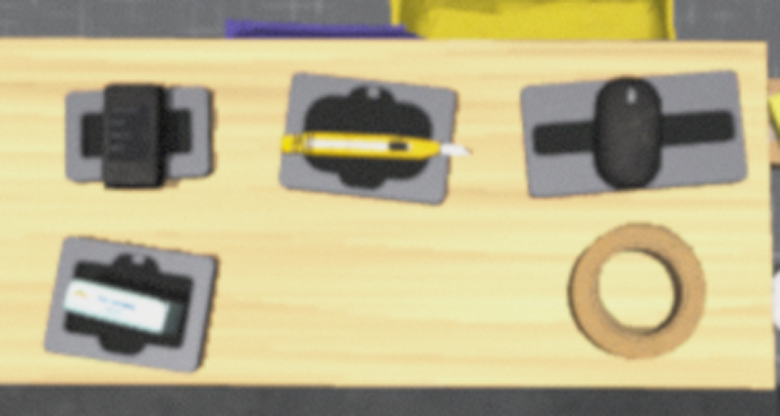

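The crop confirms the layout and orientation of each thing; the blob choice fragmented the tiles, so I'll redo the outlines using all the height-band pixels.

Run:
```python
from h import *
d=dict(np.load("top0.npz"));P=cloud(d);f=d["frame"];hsv=cv2.cvtColor(f,cv2.COLOR_BGR2HSV)
w=dict(box=(150,235,145,200),mouse=(240,330,140,205),cutter=(330,434,140,200),brick=(150,232,204,266))
S=dict(box=(.132,.084),mouse=(.152,.108),cutter=(.2,.104),brick=(.14,.106))
vis=f.copy()
for k,(a,b,c,e) in w.items():
    s=np.s_[c:e,a:b];H=cv2.medianBlur(P[s][...,2].astype(np.float32),3);hs=hsv[s]
    uv=np.stack(np.meshgrid(np.arange(a,b),np.arange(c,e)),-1)
    V=f[s].max(-1)
    m=(hs[...,1]<70)&(V>70)&(V<160)&(H>.138)&(H<.155)
    m=cv2.morphologyEx(m.astype(np.uint8),cv2.MORPH_OPEN,np.ones((3,3),np.uint8))>0
    vis[s][m]=(0,255,0)
    print(k,"tile",rect(ray(d,uv[m],.146)),"want",S[k])
    dk=(V<60)&(H<.143)&(H>.12); dk=cv2.morphologyEx(dk.astype(np.uint8),cv2.MORPH_OPEN,np.ones((3,3),np.uint8))>0
    vis[s][dk]=(0,0,255)
cv2.imwrite("pics/crop2.png",cv2.resize(vis[120:280,140:440],None,fx=2.6,fy=2.6,interpolation=cv2.INTER_NEAREST))
```

```text
box tile (array([0.5792, 0.2169], dtype=float32), np.float32(0.1282), np.float32(0.0815), 0.046) want (0.132, 0.084)
mouse tile (array([0.5764, 0.0078], dtype=float32), np.float32(0.1493), np.float32(0.1054), -0.092) want (0.152, 0.108)
cutter tile (array([ 0.5817, -0.2316], dtype=float32), np.float32(0.1964), np.float32(0.1012), 0.084) want (0.2, 0.104)
brick tile (array([0.4576, 0.2564], dtype=float32), np.float32(0.0975), np.float32(0.0489), 0.689) want (0.14, 0.106)
```

View pics/crop2.png

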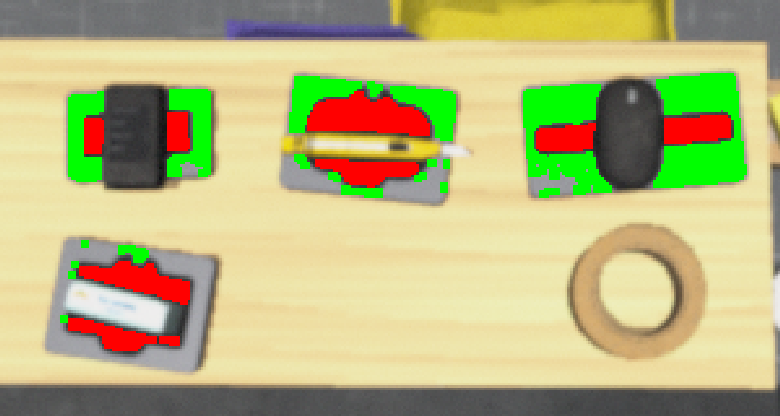

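Run:
```python
from h import *
d=dict(np.load("top0.npz"));P=cloud(d);f=d["frame"];hsv=cv2.cvtColor(f,cv2.COLOR_BGR2HSV)
w=dict(box=(150,235,145,200),mouse=(240,330,140,205),cutter=(330,434,140,200),brick=(150,232,204,266))
for k,(a,b,c,e) in w.items():
    s=np.s_[c:e,a:b];H=cv2.medianBlur(P[s][...,2].astype(np.float32),3);hs=hsv[s]
    uv=np.stack(np.meshgrid(np.arange(a,b),np.arange(c,e)),-1);V=f[s].max(-1)
    m=(hs[...,1]<70)&(V>70)&(V<210)&(H>.138)&(H<.155)
    m=cv2.morphologyEx(m.astype(np.uint8),cv2.MORPH_OPEN,np.ones((3,3),np.uint8))>0
    print(k,"tile",rect(ray(d,uv[m],.146)))
    # hole edges
    dk=(V<60)&(H<.143)&(H>.12); dk=blob(dk) if k=="x" else cv2.morphologyEx(dk.astype(np.uint8),cv2.MORPH_OPEN,np.ones((3,3),np.uint8))>0
    print("   hole@top",rect(ray(d,uv[dk],.146)))
# cutter: all bright-nonwood parts above tile level; blade end + body end
a,b,c,e=w["mouse"];s=np.s_[c:e,a-4:b];hs=hsv[s];uv=np.stack(np.meshgrid(np.arange(a-4,b),np.arange(c,e)),-1)
y=blob((hs[...,1]>140)&(hs[...,2]>120)&(P[s][...,2]>.146)|((hs[...,1]<60)&(hs[...,2]>190)&(P[s][...,2]>.148)))
q=uv[y];print("cutter u range",q[:,0].min(),q[:,0].max(),rect(ray(d,q,.157)),y.sum())
t=np.load("scene0.npz");E0=np.where((hsv[...,0]>8)&(hsv[...,0]<20)&(P[...,2]>.168),1,0)[200:262,350:420];v,u=np.nonzero(E0)
r=ray(d,np.c_[u+350,v+200],.178);print("tape",r.min(0),r.max(0))
```

```text
box tile (array([0.5802, 0.2182], dtype=float32), np.float32(0.131), np.float32(0.083), 0.052)
   hole@top (array([0.5811, 0.2197], dtype=float32), np.float32(0.0947), np.float32(0.0341), 0.036)
mouse tile (array([0.5773, 0.0093], dtype=float32), np.float32(0.1521), np.float32(0.1073), -0.103)
   hole@top (array([0.5758, 0.0117], dtype=float32), np.float32(0.1096), np.float32(0.0843), -0.196)
cutter tile (array([ 0.583 , -0.2324], dtype=float32), np.float32(0.1994), np.float32(0.1037), 0.085)
   hole@top (array([ 0.5829, -0.2318], dtype=float32), np.float32(0.1764), np.float32(0.0233), 0.077)
brick tile (array([0.4261, 0.2188], dtype=float32), np.float32(0.1413), np.float32(0.1057), -0.139)
   hole@top (array([0.4238, 0.2201], dtype=float32), np.float32(0.102), np.float32(0.0805), -0.154)
cutter u range 248 320 (array([0.5684, 0.0011], dtype=float32), np.float32(0.1684), np.float32(0.0197), -0.035) 423
tape [ 0.38156403 -0.28554751] [ 0.49588934 -0.17320731]
```

Tile sizes and heights all match what is given. Before moving I'll check the heights of obstacles (bottle, front screen) along my corridor.

Run:
```python
from h import *
d=dict(np.load("top0.npz"));P=cloud(d).reshape(-1,3)
Q=cloud(dict(np.load("scene0.npz"))).reshape(-1,3)
for n,C in(("top",P),("scene",Q)):
    print(n)
    for x in np.arange(.05,.75,.05):
        r=[]
        for y in np.arange(-.05,.7,.05):
            k=(abs(C[:,0]-x)<.025)&(abs(C[:,1]-y)<.025)&(C[:,2]<.6)&(C[:,2]>-1)
            r.append(f"{np.percentile(C[k,2],98):5.2f}" if k.sum()>5 else "  .  ")
        print(f"{x:.2f}",*r)
```

```text
top
0.05  0.15  0.04  0.05  0.01  0.00 -0.06 -0.06 -0.06 -0.06 -0.06 -0.06 -0.06 -0.06 -0.06 -0.06
0.10  0.19  0.20  0.18  0.00  0.00 -0.06 -0.06 -0.06 -0.06 -0.06 -0.06  0.31 -0.06 -0.06 -0.06
0.15  0.00  0.00  0.00  0.00  0.00 -0.06 -0.06 -0.06 -0.06 -0.06 -0.06  0.34  0.26 -0.06 -0.06
0.20 -0.75 -0.75 -0.75 -0.75 -0.75 -0.06 -0.06 -0.06 -0.06 -0.06 -0.06 -0.06 -0.06 -0.06 -0.06
0.25 -0.75 -0.75 -0.75  0.12  0.11  0.12  0.12  0.12  0.12  0.11  0.12  0.11  0.11  0.12  0.12
0.30 -0.75 -0.75  0.12  0.12  0.12  0.12  0.12  0.12  0.12  0.12  0.12  0.12  0.12  0.12  0.12
0.35  0.13  0.13  0.13  0.13  0.15  0.15  0.13  0.13  0.13  0.00  0.02  0.02  0.00  0.00  0.00
0.40  0.13  0.13  0.13  0.13  0.17  0.19  0.19  0.15  0.13  0.00  0.02  0.02  0.02  0.00  0.00
0.45  0.13  0.13  0.13  0.13  0.15  0.19  0.19  0.15  0.13  0.23  0.24  0.11  0.11  0.00  0.00
0.50  0.15  0.15  0.13  0.13  0.13  0.15  0.15  0.14  0.13  0.25  0.25   .    0.11   .    0.00
0.55  0.16  0.16  0.16  0.16  0.15  0.18  0.18  0.15  0.13  0.17  0.05  0.11  0.10  0.05  0.05
0.60  0.15  0.16  0.16  0.15  0.15  0.18  0.18  0.1
[... 869 characters left out ...]
 0.00  0.02  0.02  0.00  0.00   .  
0.40  0.13  0.13  0.13  0.13  0.18  0.19  0.19  0.15  0.13  0.00  0.02  0.02  0.02  0.00  0.00
0.45  0.13  0.13  0.13  0.13  0.15  0.19  0.19  0.14  0.13  0.23  0.23  0.10  0.10  0.00  0.00
0.50  0.15  0.15  0.14  0.13  0.13  0.16  0.15  0.13  0.13  0.24  0.25  0.09  0.10  0.00  0.00
0.55  0.16  0.16  0.16  0.16  0.15  0.18  0.18  0.15  0.13 -0.75  0.05 -0.76 -0.03 -0.75  0.05
0.60  0.15  0.15  0.16  0.15  0.15  0.18  0.18  0.15  0.13 -0.75 -0.29  0.05  0.10  0.07  0.09
0.65  0.13  0.15  0.15  0.13  0.13  0.13  0.13  0.13  0.13 -0.75  0.05  0.05  0.10  0.10  0.10
0.70  0.35  0.35  0.35  0.35  0.35  0.35  0.35  0.35  0.35  0.35  0.35  0.35  0.35  0.35  0.35
```

```bash
cat >> h.py <<'E'
from bench import *
ZT=.238
def quat(th): p=(th+np.pi/2)/2; return [0,float(np.cos(p)),float(np.sin(p)),0]
def ori(xy,th,z=ZT):
    j=np.array(state()["joint_pos"]);c=[]
    for t in(th,th+np.pi):
        s=inverse_kinematics([*map(float,xy),z],quat(t))
        if s is not None:c.append((abs(s[5]-j[5]),t))
    return quat(min(c)[1])
def go(xy,th,z=ZT,speed=.22):
    move_l([*map(float,xy),z],speed=speed,orientation=ori(xy,th,z))
def up(z=ZT):
    p=state()["ee_pos"];move_l([p[0],p[1],z],speed=.18)
def pick(xy,th,tips):
    go(xy,th);z=tips+.008
    move_l([*map(float,xy),z+.02],speed=.2);move_l([*map(float,xy),z],speed=.08)
    close();g=state()["finger_gap"];up();s=state()
    print("picked gap",round(g,4),round(s["finger_gap"],4),"force",s["finger_force"],np.round(s["ft_force"],1),"t",round(s["time"],1))
def place(xy,th,tips):
    go(xy,th);z=tips+.008
    move_l([*map(float,xy),z+.02],speed=.2);move_l([*map(float,xy),z],speed=.06)
    hold(.15);s=state();gripper_open();up()
    print("placed F",np.round(s["ft_force"],1),"ee",np.round(s["ee_pos"],4),"t",round(state()["time"],1))
def snap(n):
    d=get_image("top");cv2.imwrite(f"pics/{n}.png",cv2.resize(d["frame"][120:280,140:440],None,fx=2.6,fy=2.6,interpolation=cv2.INTER_CUBIC));np.savez(n+".npz",**d);return d
E
python3 - <<'E'
from h import *
go((.40,.216),-.237,.25)
pick((.4238,.2164),-.237,.152)
place((.435,.0),-.05,.152-.136+.131)
go((.5742,.2148),.037+np.pi/2)
snap("a")
E
```

```text
picked gap 0.0297 0.0296 force 29.858145117759705 [-0.8 -0.6 -0.3] t 4.9
placed F [-0.1 -0.2 -0.5] ee [ 0.4351 -0.      0.1552] t 8.7
```

View pics/a.png

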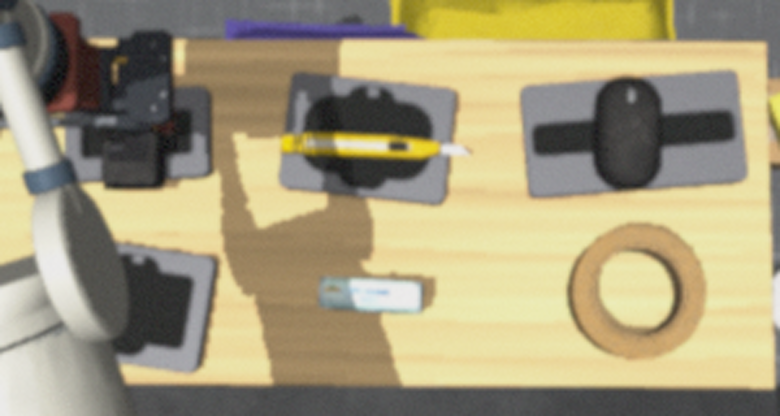

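The box stands upright on the bare patch at crop (371,294) and the brick is untouched. Brick next, then the box.

Run:
```python
from h import *
pick((.5742,.2148),.037+np.pi/2,.156)
place((.4255,.2192),-.145,.1475)
pick((.435,.0),-.05,.147)
place((.5803,.2186),.047,.1535)
go((.435,0.0),0)
snap("b")
```

```text
picked gap 0.0004 0.0004 force 0.0 [ 0.   0.6 -0.1] t 13.6
placed F [ 0.8  0.2 -1.1] ee [0.4256 0.2192 0.1559] t 18.2
picked gap 0.0293 0.0293 force 29.918425977230072 [ 1.   1.  -0.2] t 23.8
placed F [-13.8  -2.8  35.5] ee [0.5805 0.2189 0.1727] t 27.8
```

View pics/b.png

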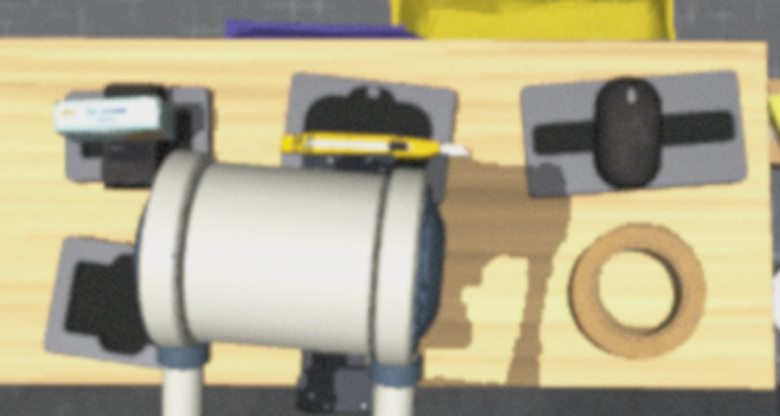

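The brick grasp closed on nothing (gap 0), so the box now stands on top of the brick at crop (110,118). I'll measure both and look closely.

Run:
```python
from h import *
d=dict(np.load("b.npz"));P=cloud(d);f=d["frame"]
a,b,c,e=150,225,145,196;s=np.s_[c:e,a:b];uv=np.stack(np.meshgrid(np.arange(a,b),np.arange(c,e)),-1)
H=P[s][...,2];m=blob(H>.20);print("box z",np.percentile(H[m],[5,25,50,75,95]).round(4),m.sum())
zt=np.median(H[m]);print(rect(ray(d,uv[m],zt)),rect(P[s][m][:,:2]))
for q in(uv[m][:,0].min()+4,uv[m][:,0].max()-4): k=m&(abs(uv[...,0]-q)<3);print("end u",q,np.median(H[k]))
k=(H>.165)&(H<.186);k=blob(k);print("brick top",rect(ray(d,uv[k],.176)),np.percentile(H[k],[5,50,95]).round(4))
d0=dict(np.load("top0.npz"));P0=cloud(d0)
m0=blob(P0[s][...,2]>.16);q=P0[s][m0];print("brick cloud>.16",rect(q[:,:2]))
for x in np.arange(.53,.62,.01):
    t=q[abs(q[:,0]-x)<.005];print(x.round(3),t[:,1].min().round(3),t[:,1].max().round(3),np.median(t[:,2]).round(4))
```

```text
box z [0.2043 0.2236 0.2256 0.2271 0.2286] 639
(array([0.5788, 0.2159], dtype=float32), np.float32(0.0935), np.float32(0.033), 0.047) (array([0.5159, 0.0839], dtype=float32), np.float32(0.392), np.float32(0.0636), -0.45)
end u 165 0.22552022653814435
end u 200 0.22544726745324117
brick top (array([0.5488, 0.2129], dtype=float32), np.float32(0.0529), np.float32(0.0416), 0.005) [0.17   0.1753 0.1782]
brick cloud>.16 (array([0.4825, 0.1025], dtype=float32), np.float32(0.3831), np.float32(0.1028), -0.681)
0.53 0.19 0.241 0.1728
0.54 0.19 0.24 0.1749
0.55 0.19 0.241 0.1755
0.56 0.19 0.241 0.1757
0.57 0.19 0.238 0.1752
0.58 0.19 0.239 0.1752
0.59 0.19 0.24 0.1754
0.6 0.191 0.24 0.1753
0.61 0.191 0.241 0.1747
```

Run:
```python
from h import *
go((.40,-.05),0)
d=get_image("scene");np.savez("s1.npz",**d);cv2.imwrite("pics/s1.png",cv2.resize(d["frame"][100:220,130:330],None,fx=4,fy=4,interpolation=cv2.INTER_CUBIC))
print(state()["time"])
```

```text
29.6417
```

View pics/s1.png

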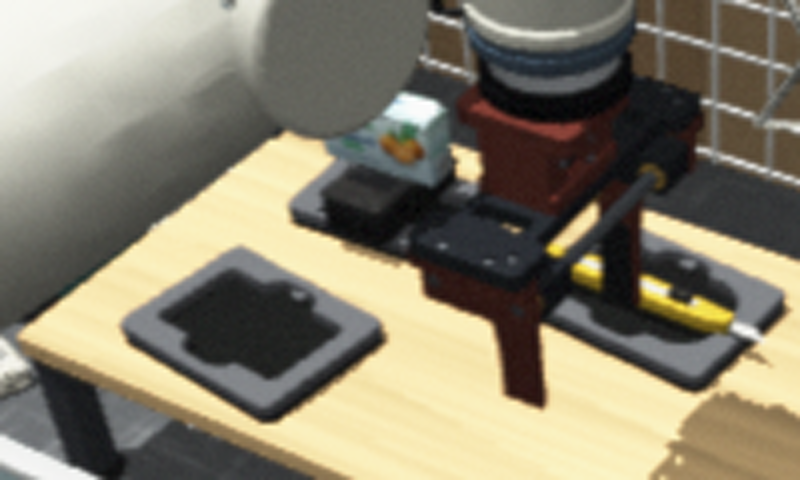

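Box stands level on the brick (crop (390,140)), the brick has not moved. I'll re-park the box, then retry the brick with diagnostics at each stage.

Run:
```python
from h import *
pick((.5788,.2159),.047,.193)
place((.435,.0),0,.148)
xy=(.5742,.2148);go(xy,.037+np.pi/2)
def r(n):
    s=state();print(n,np.round(s["ee_pos"],4),np.round(s["ee_rot"],3),np.round(s["ft_force"],1),"gap",round(s["finger_gap"],4),"j6",round(s["joint_pos"][5],2),"t",round(s["time"],1))
r("hover")
for z in(.19,.176,.164): move_l([*xy,z],speed=.1);r(z)
d=get_image("scene");cv2.imwrite("pics/s2.png",cv2.resize(d["frame"][100:220,130:330],None,fx=4,fy=4,interpolation=cv2.INTER_CUBIC))
```

```text
picked gap 0.0289 0.0295 force 29.93792563676834 [ 1.3 -0.7  0.5] t 33.2
placed F [-0.  -0.6  0.1] ee [ 0.435  -0.      0.1562] t 37.2
hover [0.574  0.2145 0.2379] [-0.    -0.018  1.    -0.   ] [ 0.3  0.9 -0. ] gap 0.0878 j6 -1.3 t 39.0
0.19 [0.5742 0.2147 0.1905] [ 0.    -0.018  1.     0.   ] [ 0.5  0.6 -0. ] gap 0.0879 j6 -1.31 t 39.6
0.176 [0.574  0.2147 0.1757] [-0.    -0.018  1.    -0.   ] [-0.2 -0.2 -0.5] gap 0.088 j6 -1.31 t 39.9
0.164 [0.5739 0.2147 0.1634] [-0.001 -0.019  1.    -0.   ] [0.5 0.1 0.2] gap 0.088 j6 -1.31 t 40.2
```

View pics/s2.png

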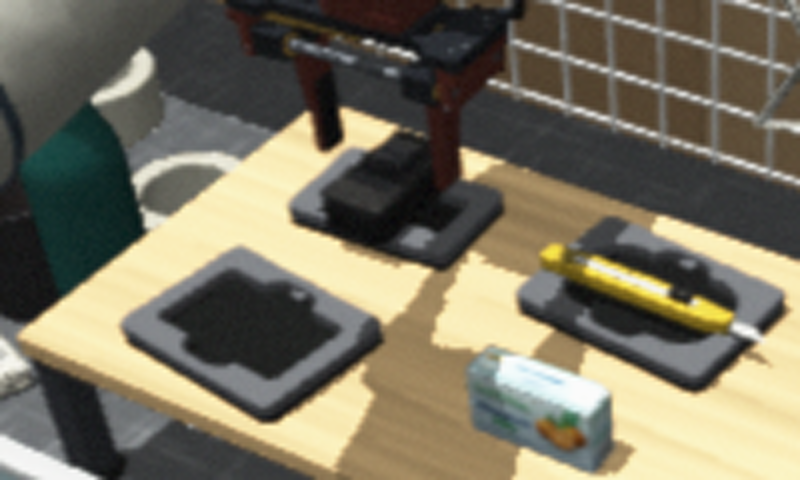

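The fingers straddle the brick correctly; the right fingertip is at crop (445,187). I'll compare that with where the calibration puts the tip, then close lower.

Run:
```python
from h import *
d=dict(np.load("s1.npz"));K,V=d["camera_matrix"],d["view"]
for z in(.155,.160,.165,.170,.175):
    o=[]
    for y in(.171,.157):
      for x in(.564,.584):
        c=V[:3,:3]@[x,y,z]+V[:3,3];u=K[0,2]+K[0,0]*c[0]/-c[2];v=K[1,2]-K[1,1]*c[1]/-c[2];o+=[(round((u-130)*4),round((v-100)*4))]
    print(z,o)
move_l([.5742,.2148,.158],speed=.05);close();hold(.2);s=state();print(s["finger_gap"],s["finger_force"],s["ee_pos"],s["ft_force"])
```

```text
0.155 [(435, 215), (452, 200), (452, 221), (469, 206)]
0.16 [(434, 209), (451, 194), (451, 215), (468, 200)]
0.165 [(433, 203), (451, 188), (450, 209), (467, 194)]
0.17 [(433, 197), (450, 182), (450, 203), (467, 188)]
0.175 [(432, 191), (449, 176), (449, 197), (466, 182)]
0.04992780821118225 29.99401956796646 [0.57418321 0.21502095 0.15807243] [-1.76350776  1.57912397  0.92494085]
```

The picture and the force evidence both put the real tips about 3–8 mm above the TCP height instead of 8 mm below, so my grasp was too high. I'll regrasp lower, watching the force.

Run:
```python
from h import *
gripper_open()
for z in(.154,.151,.148):
    move_l([.5742,.2148,z],speed=.05);s=state();print(z,np.round(s["ee_pos"],4),np.round(s["ft_force"],1))
    if s["ft_force"][2]>6:break
close();s=state();print(s["finger_gap"],s["finger_force"]);move_l([.5742,.2148,.20],speed=.08);s=state();print(s["finger_gap"],s["finger_force"],np.round(s["ft_force"],1),s["time"])
d=get_image("scene");np.savez("s3.npz",**d);cv2.imwrite("pics/s3.png",cv2.resize(d["frame"][100:220,130:330],None,fx=4,fy=4,interpolation=cv2.INTER_CUBIC))
```

```text
0.154 [0.574  0.2147 0.1534] [-0.2 -0.3  0.3]
0.151 [0.5741 0.2148 0.1506] [-0.4  0.1 -0.2]
0.148 [0.5741 0.2148 0.1477] [0.6 0.2 0.3]
0.05146522627607632 29.971899390220642
0.05132143608668888 29.975228905677795 [-1.   0.7 -3.9] 44.35
```

View pics/s3.png

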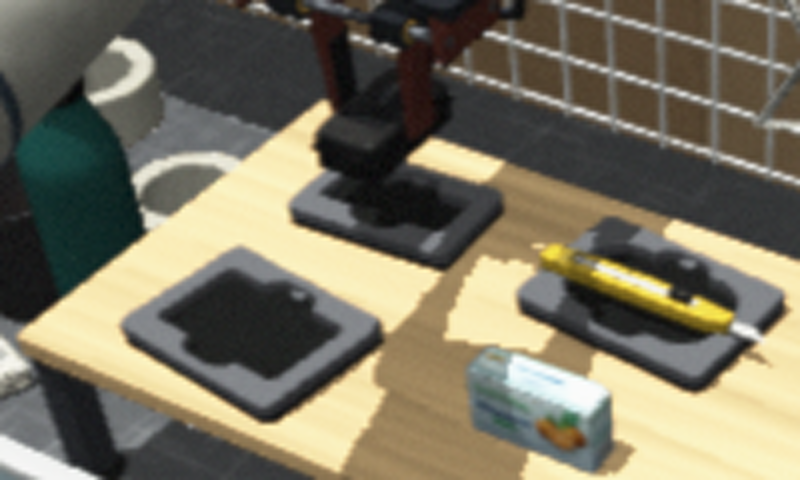

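Brick held (gap 51 mm, level, crop (385,125)). Place it and bring the box over.

```bash
sed -i 's/z=tips+.008/z=tips/' h.py
python3 - <<'E'
from h import *
place((.4255,.2192),-.145,.1425)
go((.435,0),0)
d=snap("c");P=cloud(d)
a,b,c,e=150,232,204,266;s=np.s_[c:e,a:b];uv=np.stack(np.meshgrid(np.arange(a,b),np.arange(c,e)),-1)
m=blob(P[s][...,2]>.157);print("brick",rect(ray(d,uv[m],.166)),"z",np.percentile(P[s][m][:,2],[10,50,90]).round(4))
E
```

```text
placed F [-0.1 -0.3 -3.4] ee [0.4257 0.2193 0.1429] t 48.5
brick (array([0.4302, 0.1912], dtype=float32), np.float32(0.1464), np.float32(0.1384), 0.006) z [0.1653 0.6366 0.6481]
```

View pics/c.png

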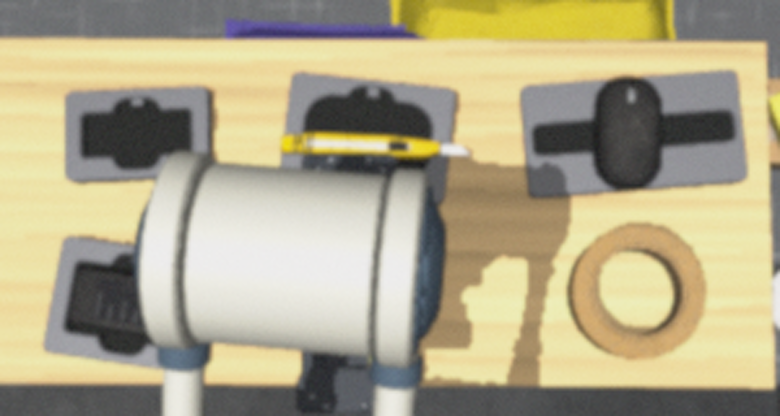

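The brick lies in its cut-out (crop (105,300)) and the box tile is free. Box next, then the cutter to the patch with a force-guarded descent.

```bash
cat >> h.py <<'E'
def guarded(xy,th,zs):
    go(xy,th);move_l([*map(float,xy),zs[0]],speed=.15)
    for z in zs[1:]:
        move_l([*map(float,xy),z],speed=.05);s=state()
        if s["ft_force"][2]>5:break
    print("down",np.round(s["ee_pos"],4),np.round(s["ft_force"],1))
    close();hold(.1);g=state();up();s=state();print("gap",round(g["finger_gap"],4),round(s["finger_gap"],4),s["finger_force"],np.round(s["ft_force"],1),round(s["time"],1))
E
python3 - <<'E'
from h import *
pick((.435,.0),0,.152)
place((.5806,.219),.045,.1595)
guarded((.5687,.0075),-.035,[.155,.149,.147,.145])
E
```

```text
picked gap 0.0292 0.029 force 29.907041788101196 [-0.2  0.4  0.3] t 54.4
placed F [-0.4  0.1 -0.2] ee [0.5807 0.2191 0.1597] t 58.4
down [0.5686 0.0075 0.1448] [0.  0.6 0.7]
gap 0.0005 0.0005 0.0 [ 0.6  0.  -0.3] 63.1
```

Nothing was gripped at TCP 0.145, so the true tips are about 11 mm above the TCP. I'll touch down on the foam rim to get the tip height exactly, then close.

Run:
```python
from h import *
gripper_open()
xy=(.5687,.0075);move_l([*xy,.144],speed=.15)
for z in(.141,.139,.137,.135,.133,.131,.129):
    move_l([*xy,z],speed=.06);s=state();F=s["ft_force"][2]
    if F>4:break
print("touch",z,np.round(s["ee_pos"],4),np.round(s["ft_force"],1),s["time"])
z0=s["ee_pos"][2];move_l([*xy,z0+.0015],speed=.06);close();hold(.1);g=state()["finger_gap"];move_l([*xy,.20],speed=.15);s=state();print(g,s["finger_gap"],s["finger_force"],np.round(s["ft_force"],1),s["time"])
```

```text
touch 0.129 [0.5689 0.0075 0.1293] [ 0.5 -0.3  1.5] 67.0083
0.01795263119631259 0.01791232594046638 29.99913931824267 [-0.3 -0.5 -2. ] 69.0333
```

The cutter is held (gap 18 mm), and no foam contact down to TCP 0.129 puts the tips about 17 mm above the TCP. Park the cutter, then move the mouse with that offset.

Run:
```python
from h import *
place((.435,.006),0,.1163)
guarded((.5803,-.2255),np.pi/2-.008,[.145,.138,.133])
snap("m")
```

```text
placed F [-0.4  0.3 -0.7] ee [0.4351 0.006  0.1165] t 73.1
down [ 0.5801 -0.2254  0.1324] [-0.4 -0.6 -0.2]
gap 0.0591 0.059 29.937970200553536 [-1.2 -0.6 -1.6] 77.5
```

View pics/m.png

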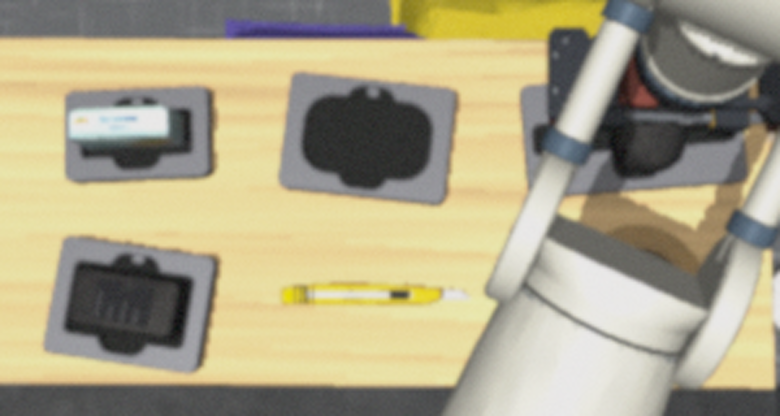

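Box and brick sit in their tiles, the mouse is held, the mouse tile is clear (crop (370,138)) and the cutter lies parked at crop (375,294). I'll compute their positions, then place the mouse.

Run:
```python
from h import *
d=dict(np.load("m.npz"));P=cloud(d);f=d["frame"];hsv=cv2.cvtColor(f,cv2.COLOR_BGR2HSV)
def g(n,w,f,zt):
    a,b,c,e=w;s=np.s_[c:e,a:b];uv=np.stack(np.meshgrid(np.arange(a,b),np.arange(c,e)),-1);m=blob(f(P[s][...,2],hsv[s]));h=P[s][m][:,2]
    print(n,rect(ray(d,uv[m],zt)),"z",np.percentile(h,[10,50,90]).round(4))
g("box",(155,235,145,200),lambda H,s:H>.178,.188)
g("brick",(155,232,204,266),lambda H,s:H>.157,.166)
g("cutter",(243,325,220,245),lambda H,s:((s[...,1]>140)&(s[...,2]>120)&(s[...,0]>17)|((s[...,1]<50)&(s[...,2]>190)))&(H>.128),.141)
g("hole",(245,325,145,200),lambda H,s:(s[...,2]<65)&(H<.145),.146)
place((.577,.0098),-.098,.1305)
s=state();print(s["time"])
```

```text
box (array([0.5819, 0.2193], dtype=float32), np.float32(0.0884), np.float32(0.0288), 0.047) z [0.1832 0.1861 0.1885]
brick (array([0.4272, 0.2164], dtype=float32), np.float32(0.0937), np.float32(0.05), -0.152) z [0.1627 0.1653 0.1677]
cutter (array([0.436 , 0.0144], dtype=float32), np.float32(0.1402), np.float32(0.0163), 0.006) z [0.1394 0.142  0.1448]
hole (array([0.5775, 0.0103], dtype=float32), np.float32(0.1111), np.float32(0.0886), 0.009) z [0.1334 0.1356 0.1378]
placed F [-0.5 -1.1 -1. ] ee [0.5772 0.0098 0.1309] t 81.8
81.8083
```

Run:
```python
from h import *
pick((.4355,.0064),.0,.117)
place((.5825,-.2262),.082,.1305)
go((.40,.0),0)
d=snap("z");P=cloud(d);f=d["frame"];hsv=cv2.cvtColor(f,cv2.COLOR_BGR2HSV)
def g(n,w,f,zt):
    a,b,c,e=w;s=np.s_[c:e,a:b];uv=np.stack(np.meshgrid(np.arange(a,b),np.arange(c,e)),-1);m=blob(f(P[s][...,2],hsv[s]));h=P[s][m][:,2]
    print(n,rect(ray(d,uv[m],zt)),"z",np.percentile(h,[10,50,90]).round(4))
g("cutter",(335,434,145,200),lambda H,s:((s[...,1]>140)&(s[...,2]>110)&(s[...,0]>17)|((s[...,1]<50)&(s[...,2]>190))),.147)
print(state()["time"])
```

```text
picked gap 0.0179 0.0184 force 29.992781644687057 [ 0.6  0.4 -1.3] t 85.6
placed F [-0.3  0.3 -0.9] ee [ 0.5826 -0.2263  0.1308] t 90.1
cutter (array([ 0.5822, -0.2175], dtype=float32), np.float32(0.143), np.float32(0.022), 0.083) z [0.1373 0.1476 0.1503]
91.6
```

View pics/z.png

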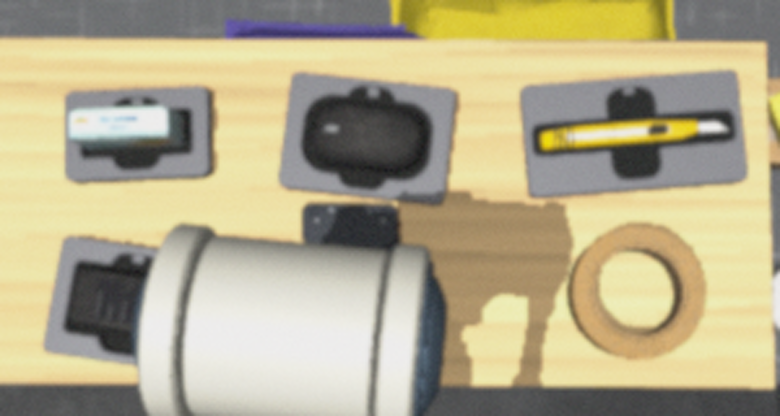

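All four sit in their cut-outs: mouse at crop (367,137), cutter at (632,133), box at (125,125), brick at (105,300). I'll check the mouse's height and position numerically, then hand in.

Run:
```python
from h import *
d=dict(np.load("z.npz"));P=cloud(d)
a,b,c,e=245,325,145,198;s=np.s_[c:e,a:b];uv=np.stack(np.meshgrid(np.arange(a,b),np.arange(c,e)),-1);H=cv2.medianBlur(P[s][...,2].astype(np.float32),3);m=blob((H>.151)&(H<.2))
print(rect(ray(d,uv[m],.155)),np.percentile(H[m],[50,90,99]).round(4))
v=ray(d,uv[m],.16);ok=(abs(v-[.577,.0098]).max()<.08) and .164<np.percentile(H[m],97)<.176
print(ok, abs(rect(ray(d,uv[m],.155))[0]-[.577,.0098]))
if ok and abs(rect(ray(d,uv[m],.155))[0]-[.577,.0098]).max()<.008: hold(.3);print(job_done(),state()["time"])
```

```text
(array([0.5782, 0.0082], dtype=float32), np.float32(0.1005), np.float32(0.0592), -0.106) [0.1669 0.1706 0.1716]
True [0.00119998 0.0016    ]
the job is handed in; nothing more can be done
the job is handed in; nothing more can be done
```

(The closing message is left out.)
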